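Put the slicer-blade cassette away behind its sprung safety flap

TASK

Put the food processor's blue blade cassette away in the leaning storage block: push its foot in past the orange spring flap and on into the snug foam, white-capped end last, until it is fully home against the stop and the flap has sprung shut behind it. Do not let the cassette fall over, and leave the olive jar, the pepper mill and the baking dish where they stand.

Things in the scene. Friction and masses are not known exactly. Their poses are not given: they have to be found in the camera images.
- cassette: blade cassette: rigid box 26 (x) by 52 (y) by 150 mm (z), 165 to 300 g, blue with a white cap on its top 20 mm and steel bars on its broad faces. It starts standing on its foot on the counter. Origin: centre of the foot; z runs along it to the white-capped end, y across its width. It fits either way round about z (half turn).
- cassette_top (a point): centre of the cassette's white-capped end face, 150 mm from the foot
- block: fixed leaning storage block like a knife block, light wood with clear sides, 0.20 m long, 0.11 m wide, 0.21 m high. Origin: middle of the base plate's underside; the mouth leans to its -x, z up. The face around the mouth is flat, 104 by 55 mm, nothing stands out of it.
- bay: the block's inner passage. Origin: centre of the mouth, in the plane of the mouth plate, 184 mm above the counter. z points straight out of the passage, 38 degrees from vertical; y is level, across the mouth; x is up the mouth plate. Mouth and throat are 60 mm wide (y) by 33 mm (x), for 63 mm down. Fingers gripping the cassette's sides do not fit through the mouth; closed fingertips do.
- flap (a joint): angle of the orange flap (rad), 0 shut, opens inwards to 1.52. Flap 57 by 34 by 3 mm, 5.5 mm inside the mouth, hinged along its upper edge (bay x = +18.5 mm); return spring, about 1 N at its free edge to start, 3.5 N fully open. It can shut only once the cassette's top is about 40 mm below the mouth plane and the fingers are out.
- jar: olive jar, green glass, 68 mm across, 95 mm high; origin at centre of underside; bystander
- mill: dark wooden pepper mill, 54 mm across, 132 mm high; origin at centre of underside; bystander
- dish: blue baking dish, 170 (x) by 260 (y) by 60 mm high, origin at centre of underside; bystander
- foam_start (a point): on the passage axis, 67 mm below the mouth, where two spring-backed grey foam pads on the y sides begin with a sloping lead-in; from 90 to 165 mm below the mouth they stand 48 mm apart and give outwards when the 52 mm cassette is pushed between. Their friction resists sliding with about 4 to 15 N and holds the cassette if let go part-way.
- stop (a point): on the passage axis, 193 mm below the mouth: the hard stop for the cassette's foot. Home, the cassette's top is 43 mm below the mouth plane.

How it is judged:
On the way, in this order (a step that is already met when the one before it is completed fails the run):
1. the cassette's foot holds the flap open, more than 50 mm inside the mouth (z of cassette in the frame of bay below -0.05 m and value of joint flap above 0.7 rad and distance between cassette and bay below 0.13 m), for 0.1 s.
2. the cassette is pressed home (z of cassette_top in the frame of bay below -0.0385 m and distance between cassette_top and bay below 0.055 m), for 0.1 s.
At the end, for the whole second after the job is handed in: The cassette lies at rest in the block's passage, in line with it within 0.1 rad, foot first, its white-capped end at least 38.5 mm below the mouth plane (home is 43 mm) and within 55 mm of the mouth's centre; the flap is shut to less than 0.12 rad (all of step 2 and angle between the z axis of cassette and the z axis of bay, either way round below 0.1 rad and value of joint flap below 0.12 rad and linear speed of cassette below 0.02 m/s); the robot touches nothing.
It fails at once if the cassette falls over (angle between cassette's own z axis and vertical above 1.2 rad).
It fails at once if the olive jar is moved more than 30 mm or tipped (distance of jar from where it was at the start of the episode above 0.03 m or angle between jar's own z axis and vertical above 0.5 rad).
It fails at once if the pepper mill is moved more than 30 mm or tipped (distance of mill from where it was at the start of the episode above 0.03 m or angle between mill's own z axis and vertical above 0.5 rad).
It fails at once if the baking dish is moved more than 30 mm (distance of dish from where it was at the start of the episode above 0.03 m).
It also fails if it takes over 54 s, if anything falls off the work surface, if the arm or the gripper's body presses on something with over 40 N, if the wrist force passes 120 N, or if a joint passes its speed limit or range.

ROBOT

A 6-joint arm with a two-finger parallel gripper is mounted at the origin on the work surface. World frame = base frame: x ahead of the robot, y to its left, z up, the work surface at z = 0. Lengths are in m, angles in rad, forces in N, time in s.
With the tool pointing down it reaches from about 0.35 to 0.775 m from the base axis. Payload 7.3 kg.
Tool frame: the origin (TCP) lies at the centre of the arm's flange, where the gripper is bolted on; the fingertips stand 178 mm ahead of it and the grasp point (between the pads) lies 159 mm ahead of it; z points along the fingers, y is the line along which they close (so a half turn about z gives the same grasp; the last joint's range is limited). The gripper opens to 92 mm and grips with 3 to 60 N. Pads are 19 mm wide; open, the fingers measure 130 mm over their backs; the gripper's body (75 mm by 190 mm) begins 47 mm behind the grasp point.
Start: joints at [-1.428, 0.342, 1.524, -0, 1.275, -0.146], TCP at [0.15, -0.503, 0.405] pointing down, gripper open.
Joint ranges: [-2.53, 2.53], [-0.77, 2.02], [0.04, 2.7], [-1, 4.14], [0.28, 2.66], [-3.11, 3.11]. Speed limits (rad/s): [2.57, 2.57, 3.14, 3.14, 3.14, 3.14].

INTERFACE

Orientations are given as [roll, pitch, yaw] about the fixed x, y, z axes, in that order (R = Rz(yaw) Ry(pitch) Rx(roll)).
In Python, from cell import robot, read_camera gives the robot as it stands (robot), with the cameras as plain functions.
- The arm moves only by the shell command python3 drive.py FILE [OPENING] [FORCE], which reads ROWS from the file FILE. ROWS is a JSON list of rows, 1 to 8 of them, each of 6 numbers: dx, dy, dz in m, then a rotation vector rx, ry, rz in rad; each row shifts and turns the commanded pose from where the row before left it, along the tool's axes as they then stand; what a row does not reach is not made up. A row lasts 1/12 s, in which the tool goes at most 0.0417 m and 0.125 rad, less where a joint would pass 70% of its speed; a pose out of reach is approached as far as the arm can. OPENING is the finger opening in m, set as the command begins (- or left out keeps the last). The fingers move at their own pace and stop on an object; FORCE is the grip in N (left out, the last holds). Time passes only in rows, so rows that do not move let the fingers close. It prints the time, the measured TCP pose, the force, the opening and the grip force at its end. Input that does not fit is refused with a message, and nothing moves.
- robot.observe(): the state, without advancing time (a new reading comes with each control period).
- read_camera(name): name is "scene" or "top" or "wrist"; returns a dict with "image" (384x512x3 uint8, red, green, blue), "fx", "fy", "cx", "cy" (pixels), "pose" (4x4, takes a point from camera to world coordinates). Camera axes: x right, y down, z forward; pixel columns grow to the right and rows downward; lengths in m; the calibration is good to about 2 mm. A picture is of the moment at which its call begins. There is no depth.
- robot.hand_in(): hands the job in; it is judged then, once.
The state is a dict: "time": time; "qpos": joint angles; "qvel": joint speeds; "joint_efforts": joint torques, N m; "tool_pos": TCP position; "tool_rot": TCP orientation; "contact_force": force on the tool from outside, world axes, zero at the start; "torque": the same for the moment, N m; "opening": finger opening in m; "grip_force": force on a finger pad.
Only numpy, scipy, OpenCV 4.12 (cv2) and the standard library are available. Lean on these libraries where they do the work, as an engineer would, in place of code of your own. Each camera call takes 0.05 s, during which the arm holds its last target. There are 200 camera calls.

## Working session

There is one attempt and no reset: what is moved stays moved. The work goes in short steps, Python scripts to look and compute and a shell command to move; the robot and the scene stay as the last step left them, time stands still between calls to the robot, and variables do not carry over. Pictures are saved under pics/ and viewed, at most 10 in all, crops included, and the job is handed in when it is done.

```bash
ls; mkdir -p pics
python3 - <<'E'
from cell import robot, read_camera
import cv2,numpy as np
ims=[]
for n in ["scene","top"]:
    c=read_camera(n); cv2.imwrite(f"pics/{n}0.png",cv2.resize(c["image"][:,:,::-1],(800,600),interpolation=cv2.INTER_CUBIC))
    print(n,c["fx"],c["fy"],c["cx"],c["cy"]);print(np.round(c["pose"],4).tolist())
print(robot.observe())
E
```

```text
cell.py
drive.py
pics
scene 374.86107551889904 374.86107551889904 257.3170021045597 193.33347202327445
[[0.7558, 0.3961, -0.5215, 1.0836], [0.6549, -0.4588, 0.6006, -0.4604], [-0.0014, -0.7954, -0.6061, 0.694], [0.0, 0.0, 0.0, 1.0]]
top 436.53016014533677 436.53016014533677 254.16197290939542 195.32500767081314
[[-0.0284, -0.9807, 0.1936, 0.326], [-0.9995, 0.0304, 0.0072, 0.1041], [-0.013, -0.1933, -0.9811, 1.2998], [0.0, 0.0, 0.0, 1.0]]
{'time': 0.1, 'qpos': array([-1.42799461e+00,  3.42652635e-01,  1.52490460e+00, -3.90010613e-06,
        1.27541072e+00, -1.46012628e-01]), 'qvel': array([-0.00158785, -0.00202871, -0.00392253, -0.00105748, -0.000339  ,
        0.0002093 ]), 'joint_efforts': array([ 1.38101546e-03, -4.32003772e+01, -2.44694424e+01,  7.18562817e-02,
        5.26520703e-02, -4.59510420e-05]), 'tool_pos': array([ 0.14952601, -0.50313453,  0.40412041]), 'tool_rot': array([-3.14023144e+00, -1.96408629e-04,  2.88815350e-01]), 'contact_force': array([-0.87775869,  0.58357831,  0.370284  ]), 'torque': array([-0.00456389,  0.04856039,  0.03917792]), 'grip_force': 0.0, 'opening': 0.09169140412210358}
```

View pics/scene0.png

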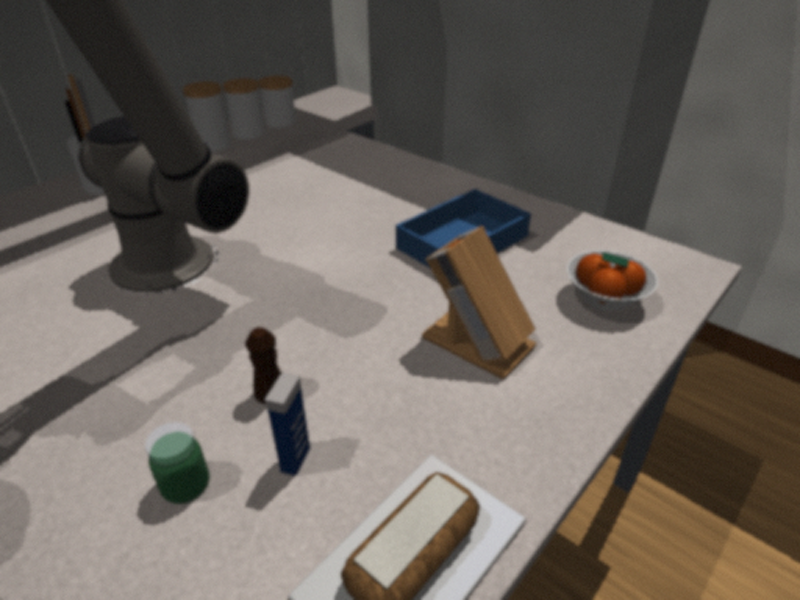

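View pics/top0.png

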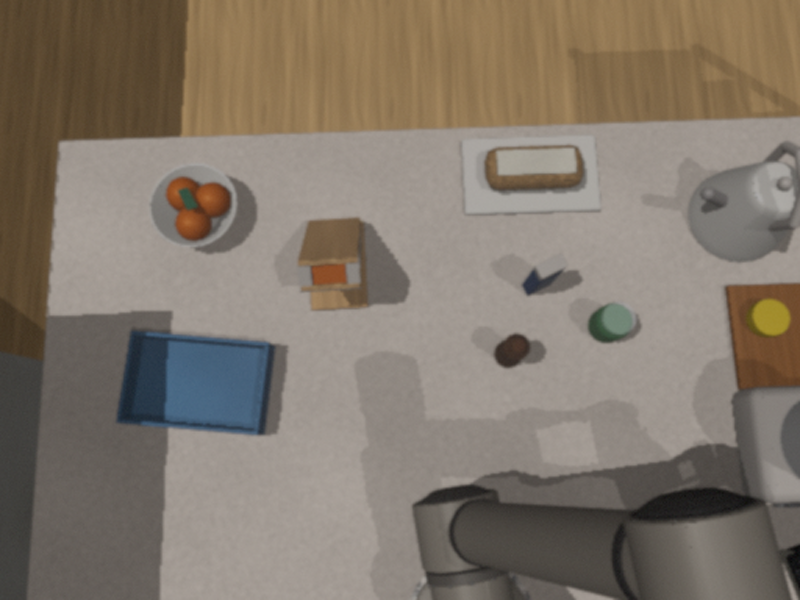

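The scene view shows the cassette (white cap near 285,390, foot near 290,465) and the block (mouth near 460,245) with the mill and jar beside the cassette. The top view shows the cassette at (545,275) and the block mouth at (330,275). I'll enlarge both next.

Run:
```python
from cell import robot, read_camera
import cv2,numpy as np
# native-pixel windows: name,(x0,y0,w,h)
P=[("scene",(150,225,80,60)),("scene",(262,135,100,75)),("top",(310,145,80,60)),("top",(175,125,80,60))]
cam={n:read_camera(n)["image"] for n in("scene","top")}
T=[]
for n,(x,y,w,h) in P:
    t=cv2.resize(cam[n][y:y+h,x:x+w,::-1],(400,300),interpolation=cv2.INTER_CUBIC)
    t=cv2.normalize(t,None,0,255,cv2.NORM_MINMAX)
    s=400/w
    for k in range(0,w,10): 
        cv2.line(t,(int(k*s),0),(int(k*s),4),(0,255,255),1); cv2.putText(t,str(x+k),(int(k*s),12),0,.32,(0,255,0),1)
    for k in range(0,h,10):
        cv2.line(t,(0,int(k*s)),(4,int(k*s)),(0,255,255),1); cv2.putText(t,str(y+k),(5,int(k*s)+4),0,.32,(0,255,0),1)
    T.append(t)
cv2.imwrite("pics/m1.png",np.vstack([np.hstack(T[:2]),np.hstack(T[2:])]))
```

```text
(no output)
```

View pics/m1.png

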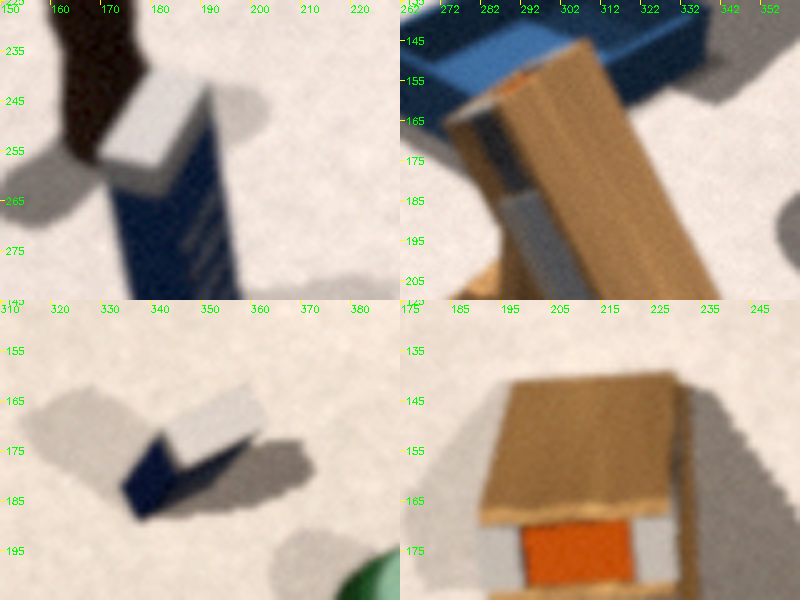

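The crops show the cassette's top face corners in the scene view at (169.6,256), (180,238), (192,241.4) and (181.6,258.4), in native pixels. In the top view they are at (342.6,171.6), (360,161.4), (363,167.4) and (346,179). The block's lower lip was cut off, so I'll crop it again while fitting the cassette.

```bash
cat > h.py <<'E'
import numpy as np, itertools
from scipy.optimize import least_squares
from scipy.spatial.transform import Rotation as Ro
def proj(c,P):
    T=np.linalg.inv(c["pose"]); p=np.atleast_2d(P)@T[:3,:3].T+T[:3,3]
    return np.c_[c["fx"]*p[:,0]/p[:,2]+c["cx"],c["fy"]*p[:,1]/p[:,2]+c["cy"]]
def ray(c,uv,z):  # pixel -> world point at height z
    d=c["pose"][:3,:3]@[(uv[0]-c["cx"])/c["fx"],(uv[1]-c["cy"])/c["fy"],1]; o=c["pose"][:3,3]
    return o+d*(z-o[2])/d[2]
def fit(model,obs,x0): # obs: list (cam, body point, uv)
    f=lambda p:np.concatenate([proj(c,model(p,b))[0]-uv for c,b,uv in obs])
    r=least_squares(f,x0,loss="soft_l1"); return r.x,r.fun.reshape(-1,2)
def rz(a): return Ro.from_euler("z",a).as_matrix()
A=np.deg2rad(38)
BR=np.array([[np.cos(A),0,-np.sin(A)],[0,1,0],[np.sin(A),0,np.cos(A)]])
cas=lambda p,b:np.array([p[0],p[1],0])+rz(p[2])@b
bay=lambda p,b:np.array([p[0],p[1],.184])+rz(p[2])@BR@b
E
python3 - <<'E'
from cell import robot, read_camera
from h import *; import cv2
C={n:read_camera(n) for n in("scene","top")}
X,Y,Z=.013,.026,.15
s,t=C["scene"],C["top"]
for k,uv in(("jar",(391,206)),("mill",(327,225))): print(k,ray(t,uv,.05))
g=np.mean([ray(t,u,.15) for u in((342.6,171.6),(360,161.4),(363,167.4),(346,179))],0);print("top centre",g)
for u in ((342.6,171.6),(360,161.4),(363,167.4),(346,179)): print(ray(t,u,.15))
for u in ((169.6,256),(180,238),(192,241.4),(181.6,258.4)): print(ray(s,u,.15))
P=[("scene",(265,140,50,38)),("top",(180,150,60,45))]
T=[]
for n,(x,y,w,h) in P:
    m=cv2.resize(C[n]["image"][y:y+h,x:x+w,::-1],(400,300),interpolation=cv2.INTER_CUBIC)
    m=cv2.normalize(m,None,0,255,cv2.NORM_MINMAX); k=400/w
    for j in range(0,w,5): cv2.line(m,(int(j*k),0),(int(j*k),4),(0,255,0),1); cv2.putText(m,str(x+j),(int(j*k),14),0,.35,(0,255,0),1)
    for j in range(0,h,5): cv2.line(m,(0,int(j*k)),(4,int(j*k)),(0,255,0),1); cv2.putText(m,str(y+j),(6,int(j*k)+4),0,.35,(0,255,0),1)
    T.append(m)
cv2.imwrite("pics/m2.png",np.hstack(T))
E
```

```text
jar [ 0.52882847 -0.28145145  0.05      ]
mill [ 0.47919426 -0.09346123  0.05      ]
top centre [ 0.61486198 -0.1567623   0.15      ]
[ 0.610824   -0.12858128  0.15      ]
[ 0.63783846 -0.17764857  0.15      ]
[ 0.62078052 -0.18448408  0.15      ]
[ 0.59000492 -0.13633529  0.15      ]
[ 0.61806729 -0.18746331  0.15      ]
[ 0.59422435 -0.14137913  0.15      ]
[ 0.62059952 -0.13173649  0.15      ]
[ 0.64083131 -0.1761643   0.15      ]
```

View pics/m2.png

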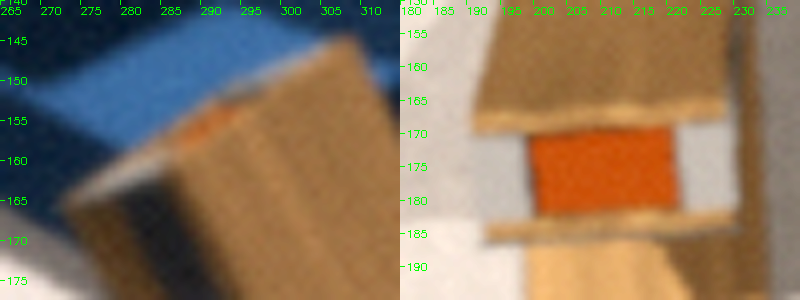

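The block's face corners in the top view are (191.1,166.2) and (228.75,164.7) for the upper edge, and (193,185.7) and (230.5,183.3) for the lower edge. In the scene view the near-low corner is (272.75,165.4), the near-up corner (285.6,160.6) and the far-up corner (309.4,144.75).

Run:
```python
from cell import robot, read_camera
from h import *
s,t=read_camera("scene"),read_camera("top")
X,Y,Z=.013,.026,.15
v=lambda *a:np.array(a)
# cassette y axis ~ from (.611,-.129) side to (.638,-.178)
th=np.arctan2(.0447,.0285)  # world dir (-.0285?,..)
yd=v(.6+.011-.638,-.129+.178); yaw0=np.arctan2(yd[1],yd[0])-np.pi/2
obs=[(t,v(X,Y,Z),(342.6,171.6)),(t,v(X,-Y,Z),(360,161.4)),(t,v(-X,-Y,Z),(363,167.4)),(t,v(-X,Y,Z),(346,179)),
(s,v(-X,-Y,Z),(169.6,256)),(s,v(-X,Y,Z),(180,238)),(s,v(X,Y,Z),(192,241.4)),(s,v(X,-Y,Z),(181.6,258.4)),
(t,v(X,Y,0),(334.2,182.6)),(t,v(-X,Y,0),(338,189))]
p,r=fit(cas,obs,[.615,-.157,yaw0]);print("cas",p,"\n",r.round(1).tolist())
a,b=.0275,.052
ob=[(t,v(a,b,0),(191.1,166.2)),(t,v(a,-b,0),(228.75,164.7)),(t,v(-a,b,0),(193,185.7)),(t,v(-a,-b,0),(230.5,183.3)),
(s,v(-a,-b,0),(272.75,165.4)),(s,v(a,-b,0),(285.6,160.6)),(s,v(a,b,0),(309.4,144.75))]
p,r=fit(bay,ob,[.6,.2,0]);print("bay",p,"\n",r.round(1).tolist())
```

```text
cas [ 0.61676258 -0.15824818  0.47642383] 
 [[0.1, -2.0], [-0.9, -0.8], [1.1, 1.3], [1.7, -1.2], [-0.2, -0.3], [-0.2, -0.3], [-0.4, -1.6], [0.1, -0.4], [-0.7, -0.6], [-0.1, 0.3]]
bay [0.60385944 0.22518603 0.01499224] 
 [[-1.3, 0.2], [1.0, -0.1], [-0.9, -0.3], [0.6, 0.4], [-1.0, 0.8], [0.4, 0.2], [0.3, -0.3]]
```

```bash
echo '[[0, 0, 0, 0, 0, -0.0935], [0, 0, 0, 0, 0, -0.0935], [0.0409, -0.0066, 0, 0, 0, 0], [0.0409, -0.0066, 0, 0, 0, 0], [0.0409, -0.0066, 0, 0, 0, 0], [0.0409, -0.0066, 0, 0, 0, 0], [0.0409, -0.0066, 0, 0, 0, 0], [0.0409, -0.0066, 0, 0, 0, 0]]' > rows.txt && python3 drive.py rows.txt 0.092; echo '[[0.0409, -0.0066, 0, 0, 0, 0], [0.0409, -0.0066, 0, 0, 0, 0], [0.0409, -0.0066, 0, 0, 0, 0], [0.0409, -0.0066, 0, 0, 0, 0], [0.0409, -0.0066, 0, 0, 0, 0], [0.0409, -0.0066, 0, 0, 0, 0], [0.0409, -0.0066, 0, 0, 0, 0], [0.0409, -0.0066, 0, 0, 0, 0]]' > rows.txt && python3 drive.py rows.txt
python3 - <<'E'
from cell import robot, read_camera
from h import *; import cv2
o=robot.observe();print(o["time"],o["tool_pos"],o["tool_rot"],o["qpos"])
c=read_camera("wrist");print(c["fx"],c["cx"],c["cy"],np.round(c["pose"],4).tolist())
X,Y,Z=.013,.026,.15
im=cv2.resize(c["image"][:,:,::-1],None,fx=1.5,fy=1.5,interpolation=cv2.INTER_CUBIC)
q=proj(c,[cas([.6168,-.1582,.4764],np.array(b)) for b in((X,Y,Z),(X,-Y,Z),(-X,-Y,Z),(-X,Y,Z))]);print(q)
cv2.polylines(im,[(q*1.5).astype(np.int32)],True,(0,255,0),1)
cv2.imwrite("pics/w1.png",im)
E
```

```text
time: 1.07
tool_pos: [0.3508, -0.3542, 0.4049]
tool_rot: [3.141, -0.0, 0.475]
contact_force: [1.2, -0.7, 0.4]
opening: 0.0918
grip_force: 0.0
time: 1.73
tool_pos: [0.6176, -0.1572, 0.4047]
tool_rot: [3.141, 0.0, 0.476]
contact_force: [0.5, -1.6, -0.1]
opening: 0.0917
grip_force: 0.0
1.7333 [ 0.61761297 -0.15719128  0.40468963] [3.14141542e+00 6.40659953e-05 4.75930166e-01] [-3.69355390e-01  5.53409772e-01  1.18389713e+00 -1.67853962e-04
  1.40419566e+00  7.25538594e-01]
275.9980473201756 256.2732676598931 188.4816364303893 [[0.458, -0.8467, -0.2707, 0.6915], [-0.8889, -0.4365, -0.1388, -0.1198], [-0.0006, 0.3042, -0.9526, 0.385], [0.0, 0.0, 0.0, 1.0]]
[[227.14998391 184.11620607]
 [285.62351301 184.09331411]
 [284.72423003 211.21391954]
 [228.07631266 211.23162583]]
```

View pics/w1.png

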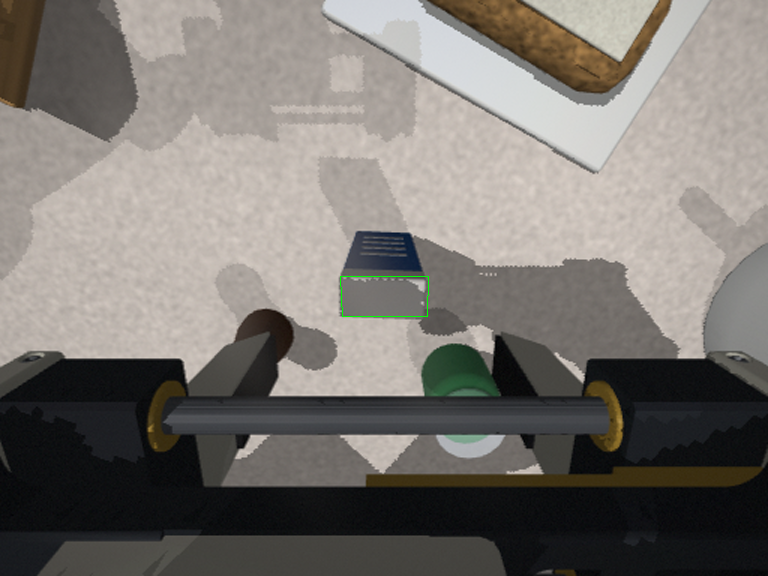

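The cassette's top face at about (340–428, 277–318) in the enlarged wrist view lies right on the predicted outline, so I'll go down and grip.

```bash
echo '[[-0.001, 0, 0.02, 0, 0, 0], [0, 0, 0.02, 0, 0, 0], [0, 0, 0.02, 0, 0, 0], [0, 0, 0.02, 0, 0, 0], [0, 0, 0.016, 0, 0, 0], [0, 0, 0.012, 0, 0, 0], [0, 0, 0, 0, 0, 0]]' > rows.txt && python3 drive.py rows.txt; echo '[[0, 0, 0, 0, 0, 0], [0, 0, 0, 0, 0, 0], [0, 0, 0, 0, 0, 0], [0, 0, 0, 0, 0, 0], [0, 0, 0, 0, 0, 0], [0, 0, 0, 0, 0, 0]]' > rows.txt && python3 drive.py rows.txt 0.03 50; echo '[[0, 0, -0.005, 0, 0, 0], [0, 0, -0.02, 0, 0, 0], [0, 0, -0.03, 0, 0, 0], [0, 0, -0.04, 0, 0, 0], [0, 0, -0.04, 0, 0, 0], [0, 0, -0.03, 0, 0, 0], [0, 0, -0.02, 0, 0, 0], [0, 0, 0, 0, 0, 0]]' > rows.txt && python3 drive.py rows.txt
```

```text
time: 2.37
tool_pos: [0.6146, -0.1591, 0.2935]
tool_rot: [-3.137, 0.004, 0.476]
contact_force: [-0.7, 0.7, -0.5]
opening: 0.0915
grip_force: 0.0
time: 2.87
tool_pos: [0.6154, -0.1593, 0.2972]
tool_rot: [3.141, -0.0, 0.476]
contact_force: [-0.5, 1.0, 0.8]
opening: 0.0562
grip_force: 0.3
time: 3.53
tool_pos: [0.6151, -0.1592, 0.4876]
tool_rot: [3.134, -0.006, 0.476]
contact_force: [0.3, -0.9, -1.2]
opening: 0.0516
grip_force: 49.5
```

Run:
```python
from cell import robot, read_camera
from h import *; import cv2
o=robot.observe();print(o["time"],o["tool_pos"],o["tool_rot"],o["contact_force"],o["opening"],o["grip_force"])
T=[]
for n in("scene","wrist"):
    c=read_camera(n); 
    R=Ro.from_euler("xyz",o["tool_rot"]).as_matrix()
    # expected cassette axis points in tool frame: top at grasp-13mm
    q=proj(c,np.array([o["tool_pos"]+R@np.array([a,b,z]) for z in(.146,.296) for a,b in((.013,.026),(.013,-.026),(-.013,-.026),(-.013,.026))]))
    u=q.mean(0); w,h=(100,150) if n=="scene" else (120,180)
    x,y=int(max(0,u[0]-w/2)),int(max(0,min(384-h,u[1]-h/2))); print(n,x,y)
    k=400/w
    m=cv2.resize(c["image"][y:y+h,x:x+w,::-1],(400,600),interpolation=cv2.INTER_CUBIC)
    m=cv2.normalize(m,None,0,255,cv2.NORM_MINMAX)
    Q=((q-[x,y])*k).astype(np.int32)
    cv2.polylines(m,[Q[:4],Q[4:]],True,(0,255,0),1)
    T.append(m)
cv2.imwrite("pics/g1.png",np.hstack(T))
```

```text
3.5333 [ 0.61509457 -0.15916184  0.48760195] [ 3.13415911 -0.0064273   0.47587576] [ 0.32544693 -0.91506106 -1.16338676] 0.051614780165770056 49.546253085136414
scene 121 125
wrist 196 135
```

View pics/g1.png

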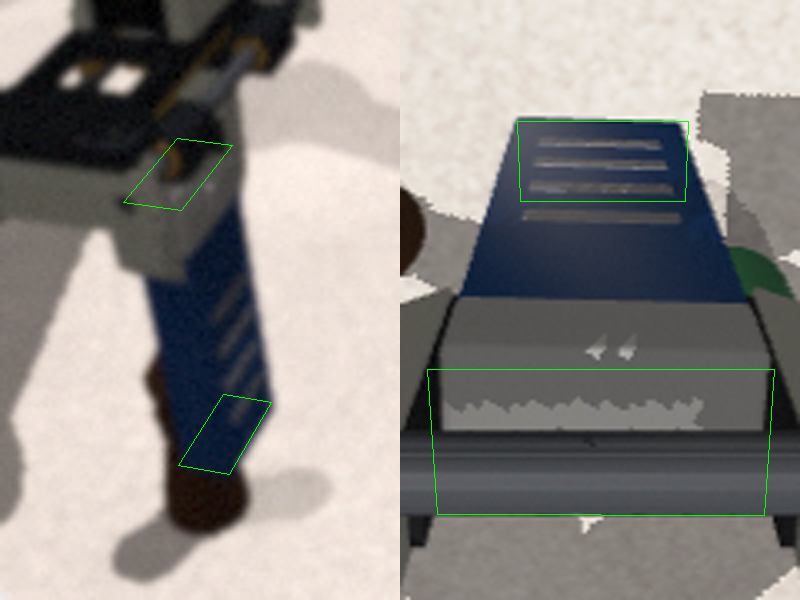

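The cassette hangs straight but about 6 mm lower in the grip than planned. In the wrist crop its front top edge runs (442,345)–(768,352), the cap boundary (462,298)–(748,302) and the foot edge (517,118)–(683,120). I'll fit its pose in the tool frame.

Run:
```python
from h import *
Rt=Ro.from_euler("xyz",[3.14141542,6.4e-5,.47593]).as_matrix();pt=np.array([.61761297,-.15719128,.40468963])
cp=np.array([[0.458,-0.8467,-0.2707,0.6915],[-0.8889,-0.4365,-0.1388,-0.1198],[-0.0006,0.3042,-0.9526,0.385],[0,0,0,1]])
Tt=np.eye(4);Tt[:3,:3]=Rt;Tt[:3,3]=pt
c=dict(pose=np.linalg.inv(Tt)@cp,fx=275.998,fy=275.998,cx=256.27,cy=188.48)
print(c["pose"].round(3).tolist())
# cassette in tool frame: z = distance of top ahead of TCP, body z -> -tool z
X,Y=.013,.026
def model(p,b): return np.array([p[0],p[1],p[2]])+Ro.from_rotvec(p[3:6]).as_matrix()@b
N=lambda x,y:(196+(x-400)/3.3333,135+y/3.3333)
pts=[((X,-Y,0),(442,345)),((X,Y,0),(768,352)),((X,-Y,.02),(462,298)),((X,Y,.02),(748,302)),((X,-Y,.15),(517,118)),((X,Y,.15),(683,120))]
obs=[(c,np.array(b),np.array(N(*u))) for b,u in pts]
f=lambda p:np.concatenate([proj(c,model(p,b))[0]-uv for c,b,uv in obs])
r=least_squares(f,[0,0,.15,0,0,0]);print(r.x.round(4),r.fun.round(2))
```

```text
[[-0.0, -0.953, -0.304, 0.083], [1.0, 0.0, -0.001, 0.001], [0.001, -0.304, 0.953, 0.02], [0.0, 0.0, 0.0, 1.0]]
[-0.0014  0.001   0.1517  0.0074  0.0035  0.0223] [ 0.39  0.93 -0.08  0.44 -0.41 -1.03 -0.01 -0.73  0.23 -0.   -0.11  0.38]
```

```bash
echo '[[0, 0, 0, 0, 0, 0.1153], [0, 0, 0, 0, 0, 0.1153], [0, 0, 0, 0, 0, 0.1153], [0, 0, 0, 0, 0, 0.1153], [-0.0175, -0.032, 0, 0, 0, 0], [-0.0175, -0.032, 0, 0, 0, 0], [-0.0175, -0.032, 0, 0, 0, 0], [-0.0175, -0.032, 0, 0, 0, 0]]' > rows.txt && python3 drive.py rows.txt - 60; echo '[[-0.0175, -0.032, 0, 0, 0, 0], [-0.0175, -0.032, 0, 0, 0, 0], [-0.0175, -0.032, 0, 0, 0, 0], [-0.0175, -0.032, 0, 0, 0, 0], [-0.0175, -0.032, 0.0105, 0, 0, 0], [-0.0175, -0.032, 0.0105, 0, 0, 0], [-0.0175, -0.032, 0.0105, 0, 0, 0], [-0.0175, -0.032, 0.0105, 0, 0, 0]]' > rows.txt && python3 drive.py rows.txt; echo '[[0, 0, 0, 0, 0.11, 0], [0, 0, 0, 0, 0.11, 0], [0, 0, 0, 0, 0.11, 0], [0, 0, 0, 0, 0.11, 0], [0, 0, 0, 0, 0.11, 0], [0, 0, 0, 0, 0.113, 0], [0, 0, 0, 0, 0, 0], [0, 0, 0, 0, 0, 0]]' > rows.txt && python3 drive.py rows.txt
```

```text
time: 4.3
tool_pos: [0.5423, -0.0313, 0.4786]
tool_rot: [-3.14, 0.005, 0.014]
contact_force: [-0.3, 0.4, -1.9]
opening: 0.0519
grip_force: 59.5
time: 4.97
tool_pos: [0.398, 0.2226, 0.437]
tool_rot: [3.14, 0.004, 0.014]
contact_force: [1.6, 0.5, -2.1]
opening: 0.0522
grip_force: 59.5
time: 5.63
tool_pos: [0.3988, 0.2214, 0.4376]
tool_rot: [3.139, -0.656, 0.017]
contact_force: [-0.0, 0.1, -2.9]
opening: 0.0515
grip_force: 59.5
```

Run:
```python
from cell import robot, read_camera
from h import *; import cv2
o=robot.observe()
c=read_camera("wrist");p=[.6039,.2252,.015]
print(o["tool_pos"],o["tool_rot"],np.round(c["pose"],4).tolist())
R=lambda a,b,z=0:np.array([bay(p,np.array(v)) for v in((a,b,z),(a,-b,z),(-a,-b,z),(-a,b,z))])
q=[proj(c,R(.0275,.052)),proj(c,R(.0165,.03))]
x,y,w,h=156,60,200,150;k=4
m=cv2.resize(c["image"][y:y+h,x:x+w,::-1],(800,600),interpolation=cv2.INTER_CUBIC)
m=cv2.normalize(m,None,0,255,cv2.NORM_MINMAX)
for g in q: cv2.polylines(m,[((g-[x,y])*k).astype(np.int32)],True,(0,255,0),1); print(g.round(1).tolist())
cv2.imwrite("pics/b1.png",m)
```

```text
[0.39876751 0.22141716 0.43755455] [ 3.13886291 -0.65552831  0.01663842] [[0.0148, -0.9406, 0.3392, 0.4769], [-0.9999, -0.0144, 0.0035, 0.2221], [0.0016, -0.3392, -0.9407, 0.4724], [0.0, 0.0, 0.0, 1.0]]
[[207.9, 145.3], [301.7, 145.3], [299.3, 192.3], [210.4, 192.2]]
[[228.1, 155.1], [281.6, 155.1], [280.8, 183.3], [228.9, 183.3]]
```

View pics/b1.png

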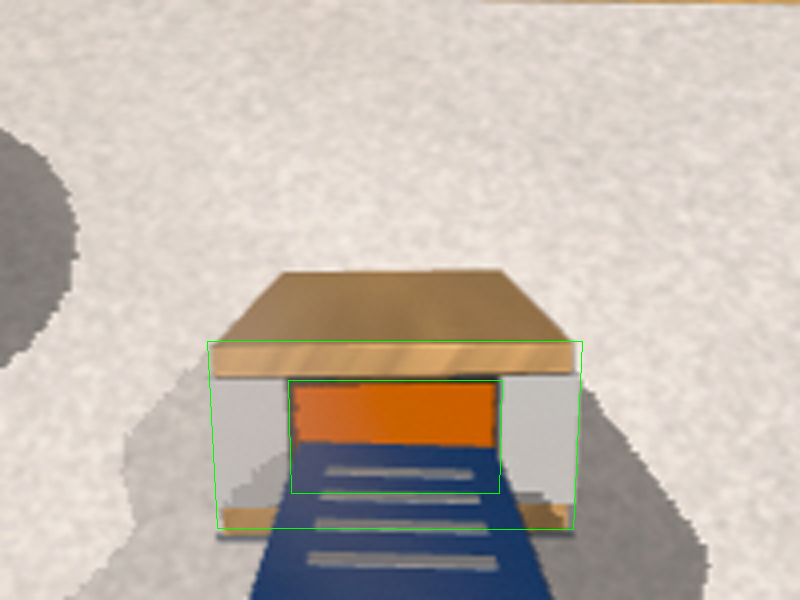

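The wrist view shows the mouth at about (288–498, 376) for its upper edge, within about 1 mm of the prediction. The cassette's foot edge is at (290–497, 445), centred in y. I'll compute the remaining offsets in tool axes.

```bash
cat >> h.py <<'E'
PB=[.6039,.2252,.015]
def state(o,foot=(-.0009,-.0001,.3017),ax=(.0035,-.0074,1)):
    R=Ro.from_euler("xyz",o["tool_rot"]).as_matrix(); B=rz(PB[2])@BR
    b=lambda w:B.T@(w-bay(PB,np.zeros(3)))
    print("foot in bay mm",(1e3*b(o["tool_pos"]+R@np.array(foot))).round(1),"tips",(1e3*b(o["tool_pos"]+R@np.array([0,0,.178]))).round(1))
    W=B@np.diag([1,-1,-1]); rv=Ro.from_matrix(R.T@W).as_rotvec()
    print("turn needed in tool axes",rv.round(4),"F in bay",(B.T@o["contact_force"]).round(1),"t",round(o["time"],2))
    return R,B
E
python3 - <<'E'
from cell import robot, read_camera
from h import *
o=robot.observe();R,B=state(o)
c=read_camera("wrist")
for b in(-.026,.026): print(proj(c,o["tool_pos"]+R@np.array([.0121,b,.3017])))
E
```

```text
foot in bay mm [-7.9 -1.1 24.5] tips [ -6.1  -1.  148.2]
turn needed in tool axes [0.0017 0.007  0.0005] F in bay [-1.4  0.5 -2.5] t 5.68
[[231.20896075 171.24278966]]
[[280.70396268 171.22179616]]
```

```bash
echo '[[0.0035, 0, 0, 0, 0.007, 0], [0.003, 0, 0, 0, 0, 0], [0, 0, 0.01, 0, 0, 0], [0, 0, 0, 0, 0, 0], [0, 0, 0, 0, 0, 0]]' > rows.txt && python3 drive.py rows.txt; python3 -c "
from cell import robot, read_camera
from h import *
state(robot.observe())"; echo '[[0, 0, 0.01, 0, 0, 0], [0, 0, 0.01, 0, 0, 0], [0, 0, 0.01, 0, 0, 0], [0, 0, 0, 0, 0, 0]]' > rows.txt && python3 drive.py rows.txt; python3 -c "
from cell import robot, read_camera
from h import *
state(robot.observe())"
```

```text
time: 6.15
tool_pos: [0.4114, 0.2216, 0.4349]
tool_rot: [3.141, -0.668, 0.015]
contact_force: [0.2, -0.0, -2.2]
opening: 0.0522
grip_force: 59.5
foot in bay mm [ 3.3 -1.  14.6] tips [  3.6  -1.  138.3]
turn needed in tool axes [ 0.0013 -0.0047 -0.0004] F in bay [-1.2 -0.  -1.8] t 6.15
time: 6.48
tool_pos: [0.4293, 0.2227, 0.4174]
tool_rot: [-3.136, -0.681, 0.012]
contact_force: [-30.9, -2.4, 33.1]
opening: 0.0517
grip_force: 59.9
foot in bay mm [ 10.5   1.4 -10.2] tips [  9.3   0.8 113.5]
turn needed in tool axes [-0.0039 -0.0176 -0.0021] F in bay [-4.  -1.9 45.1] t 6.48
```

```bash
echo '[[0, 0, -0.01, 0, 0, 0], [0, 0, -0.01, 0, 0, 0], [0, 0, -0.01, 0, 0, 0], [0, 0, -0.005, 0, 0, 0], [0, 0, 0, 0, 0, 0], [0, 0, 0, 0, 0, 0]]' > rows.txt && python3 drive.py rows.txt
python3 - <<'E'
from cell import robot, read_camera
from h import *; import cv2
o=robot.observe();state(o);print(o["tool_pos"],o["tool_rot"])
T=[]
c=read_camera("wrist");print(np.round(c["pose"],4).tolist())
x,y,w,h=181,100,150,150
m=cv2.resize(c["image"][y:y+h,x:x+w,::-1],(600,600),interpolation=cv2.INTER_CUBIC)
cv2.imwrite("pics/b2.png",cv2.normalize(m,None,0,255,cv2.NORM_MINMAX))
E
```

```text
time: 6.98
tool_pos: [0.408, 0.2217, 0.4396]
tool_rot: [3.141, -0.67, 0.015]
contact_force: [-0.0, 0.5, -3.4]
opening: 0.0517
grip_force: 59.9
foot in bay mm [ 4.1 -0.5 20.4] tips [  4.2  -0.6 144.1]
turn needed in tool axes [ 0.0003 -0.0067 -0.0002] F in bay [-2.1  0.5 -2.7] t 6.98
[0.40799393 0.221737   0.43960794] [ 3.14146123 -0.66993625  0.01475302]
[[0.0145, -0.9356, 0.3527, 0.4856], [-0.9999, -0.0134, 0.0056, 0.2224], [-0.0005, -0.3527, -0.9357, 0.4755], [0.0, 0.0, 0.0, 1.0]]
```

View pics/b2.png

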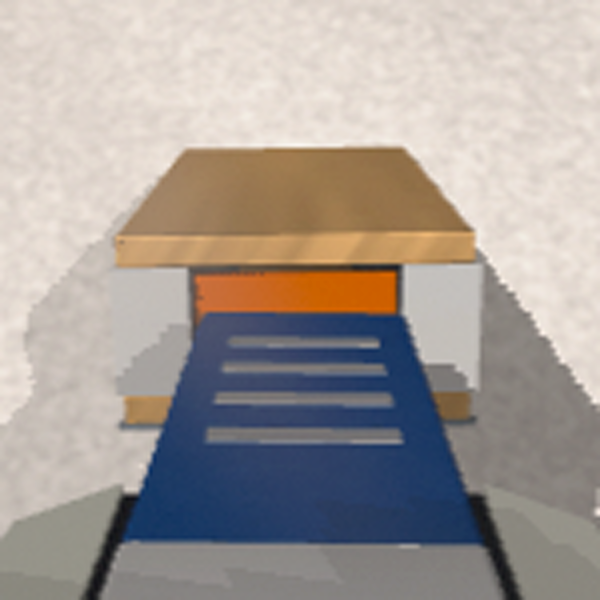

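The cassette slid up in the grip when its foot hit the rim: the cap boundary is now at (127–478, 543) in this crop and the foot edge at (197–405, 313). The face's upper edge runs (116,236)–(474,233) and its lower edge (122,424)–(472,419). I'll refit both from this one image.

Run:
```python
from h import *
o=dict(tool_pos=np.array([.40799393,.221737,.43960794]),tool_rot=[3.14146123,-.66993625,.01475302])
cp=np.array([[0.0145,-0.9356,0.3527,0.4856],[-0.9999,-0.0134,0.0056,0.2224],[-0.0005,-0.3527,-0.9357,0.4755],[0,0,0,1]])
W=dict(pose=cp,fx=275.998,fy=275.998,cx=256.27,cy=188.48)
R=Ro.from_euler("xyz",o["tool_rot"]).as_matrix();t=o["tool_pos"]
N=lambda x,y:np.array((181+x/4,100+y/4))
X,Y=.013,.026
def cm(p,b): return t+R@(np.array([p[0],p[1],p[2]])+Ro.from_euler("xyz",[p[4],p[3],0]).as_matrix()@b)
obs=[(W,np.array(b),N(*u)) for b,u in(((X,-Y,.02),(127,543)),((X,Y,.02),(478,543)),((X,-Y,.15),(197,313)),((X,Y,.15),(405,313)))]
f=lambda p:np.concatenate([proj(c,cm(p,b))[0]-uv for c,b,uv in obs])
r=least_squares(f,[0,0,.145,0,0]);p=r.x;print("cassette top in tool",p.round(4),r.fun.round(2))
foot=R.T@(cm(p,np.array([0,0,.15]))-t);print("foot in tool",foot.round(4))
a,b=.0275,.052
ob=[(W,np.array(v),N(*u)) for v,u in(((a,b,0),(116,236)),((a,-b,0),(476,233)),((-a,b,0),(122,424)),((-a,-b,0),(472,419)))]
q,rr=fit(bay,ob,PB);print("bay z fixed",q.round(4),rr.round(1).tolist())
q3=least_squares(lambda s:np.concatenate([proj(W,bay(s[:3],v)+[0,0,s[3]])[0]-u for _,v,u in ob]),[*PB,0]);print(q3.x.round(4),q3.fun.round(1))
ob2=[(W,np.array(v),N(*u)) for v,u in(((.0185,.03,0),(191,266)),((.0185,-.03,0),(403,265)))]
print("mouth edge resid",[(proj(W,bay(q,v))[0]-u).round(1) for _,v,u in ob2])
PB[:]=q; state(o,foot,(0,0,1))
```

```text
cassette top in tool [-0.0057  0.0006  0.1462 -0.0089  0.0021] [-0.3   0.07  0.28 -0.04  0.98 -0.   -0.96 -0.05]
foot in tool [-0.007   0.0003  0.2962]
bay z fixed [0.6027 0.2256 0.026 ] [[-2.1, 0.2], [1.7, -0.0], [-0.7, -0.3], [0.8, -0.1]]
[ 0.6054  0.2256  0.0252 -0.0068] [-0.9  0.7  0.7  0.6  0.3 -0.9 -0.1 -0.5]
mouth edge resid [array([-0.7,  0.4]), array([-0. ,  0.1])]
foot in bay mm [-1.1 -1.2 25. ] tips [ 5.100e+00 -1.000e-01  1.433e+02]Traceback (most recent call last):
  File "<stdin>", line 19, in <module>
  File "h.py", line 24, in state
    print("turn needed in tool axes",rv.round(4),"F in bay",(B.T@o["contact_force"]).round(1),"t",round(o["time"],2))
                                                                 ~^^^^^^^^^^^^^^^^^
KeyError: 'contact_force'
```

```bash
sed -i 's/^PB=.*/PB=[.6027,.2256,.02]/; s/foot=(-.0009,-.0001,.3017)/foot=(-.007,.0003,.2962)/' h.py; echo '[[0.001, -0.001, 0.008, 0, 0, 0], [0, 0, 0.008, 0, 0, 0], [0, 0, 0.008, 0, 0, 0], [0, 0, 0, 0, 0, 0], [0, 0, 0, 0, 0, 0]]' > rows.txt && python3 drive.py rows.txt; python3 -c "
from cell import robot, read_camera
from h import *
state(robot.observe())"; echo '[[0, 0, 0.006, 0, 0, 0], [0, 0, 0.006, 0, 0, 0], [0, 0, 0.006, 0, 0, 0], [0, 0, 0, 0, 0, 0]]' > rows.txt && python3 drive.py rows.txt; python3 -c "
from cell import robot, read_camera
from h import *
state(robot.observe())"
```

```text
time: 7.45
tool_pos: [0.4241, 0.2228, 0.4204]
tool_rot: [3.14, -0.668, 0.015]
contact_force: [0.1, 0.2, -1.8]
opening: 0.0517
grip_force: 59.9
foot in bay mm [-0.9 -0.8  0.1] tips [  5.6  -0.  118.3]
turn needed in tool axes [ 0.0044 -0.0046 -0.0041] F in bay [-1.   0.2 -1.5] t 7.45
time: 7.78
tool_pos: [0.4336, 0.2232, 0.4123]
tool_rot: [-3.139, -0.678, 0.013]
contact_force: [-35.5, -6.1, 35.8]
opening: 0.0516
grip_force: 60.0
foot in bay mm [  4.6   0.2 -12.3] tips [  9.8   0.6 106. ]
turn needed in tool axes [ 0.0019 -0.0145 -0.0053] F in bay [-6.1 -5.3 50.1] t 7.78
```

```bash
python3 - <<'E'
from cell import robot, read_camera
from h import *
o=robot.observe();R,B=state(o)
F=R.T@o["contact_force"];M=R.T@o["torque"];print("F tool",F.round(1),"M tool",M.round(2))
# contact at z=.2962 (slid: maybe less): M=r x F -> solve x,y
for z in(.29,.296):
    # Mx=y*Fz-z*Fy ; My=z*Fx-x*Fz
    print(z,"y",(M[0]+z*F[1])/F[2],"x",(z*F[0]-M[1])/F[2])
E
echo '[[0, 0, -0.01, 0, 0, 0], [0, 0, -0.012, 0, 0, 0], [0, 0, 0, 0, 0, 0], [0, 0, 0, 0, 0, 0]]' > rows.txt && python3 drive.py rows.txt
python3 - <<'E'
from cell import robot, read_camera
from h import *; import cv2
o=robot.observe();R,B=state(o);F=R.T@o["contact_force"];M=R.T@o["torque"];print("F tool",F.round(1),"M tool",M.round(2)); print(o["tool_pos"],o["tool_rot"])
T=[]
for n,x,y,w,h in(("wrist",181,140,150,112),("scene",245,105,80,60),("top",180,140,80,60)):
    c=read_camera(n)
    if n=="wrist":print(np.round(c["pose"],4).tolist())
    m=cv2.resize(c["image"][y:y+h,x:x+w,::-1],(400,300),interpolation=cv2.INTER_CUBIC); T.append(cv2.normalize(m,None,0,255,cv2.NORM_MINMAX))
T.append(T[0]*0)
cv2.imwrite("pics/b3.png",np.vstack([np.hstack(T[:2]),np.hstack(T[2:])]))
E
```

```text
foot in bay mm [  4.6   0.2 -12.3] tips [  9.8   0.6 106. ]
turn needed in tool axes [ 0.0019 -0.0145 -0.0053] F in bay [-6.1 -5.3 50.1] t 7.78
F tool [ -5.3   5.5 -50.2] M tool [-1.21 -1.63  0.12]
0.29 y -0.007416153592162848 x -0.0018244137188851521
0.296 y -0.008069516727560039 x -0.0011904667086926435
time: 8.12
tool_pos: [0.4211, 0.223, 0.425]
tool_rot: [-3.141, -0.671, 0.015]
contact_force: [0.0, -0.1, -1.8]
opening: 0.0517
grip_force: 60.0
foot in bay mm [ 0.6 -0.1  5.5] tips [  6.7   0.5 123.7]
turn needed in tool axes [ 0.0029 -0.0078 -0.0042] F in bay [-1.1 -0.1 -1.4] t 8.12
F tool [-1.1  0.1  1.4] M tool [ 0.01 -0.62 -0.04]
[0.42110061 0.22300346 0.42500237] [-3.14115956 -0.67103635  0.01468348]
[[0.0147, -0.9352, 0.3537, 0.4987], [-0.9999, -0.0134, 0.0061, 0.2236], [-0.001, -0.3538, -0.9353, 0.461], [0.0, 0.0, 0.0, 1.0]]
```

View pics/b3.png

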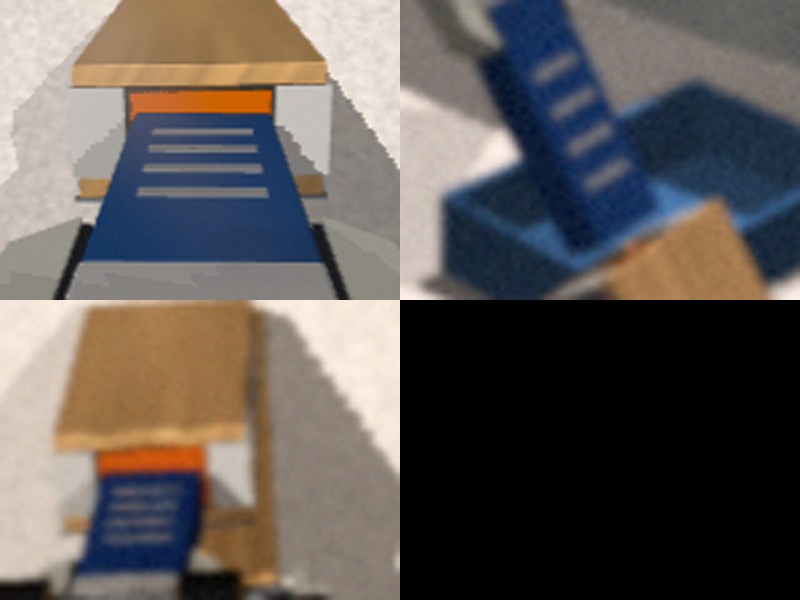

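The cassette has shifted a little more in the grip: foot edge (137–273, 113) and cap boundary (85–317, 262) in the wrist panel. The load was on the foot's upper edge, near the flap hinge. That means it is too high in x, so I'll refit and aim lower.

```bash
cat > refit.py <<'E'
from h import *
def refit(tp,tr,cp,cap,foot,face):
    W=dict(pose=np.array(cp),fx=275.998,fy=275.998,cx=256.27,cy=188.48)
    R=Ro.from_euler("xyz",tr).as_matrix();t=np.array(tp);X,Y=.013,.026
    cm=lambda p,b:t+R@(p[:3]+Ro.from_euler("xyz",[p[4],p[3],0]).as_matrix()@b)
    obs=[(np.array(b),np.array(u)) for b,u in(((X,-Y,.02),cap[0]),((X,Y,.02),cap[1]),((X,-Y,.15),foot[0]),((X,Y,.15),foot[1]))]
    r=least_squares(lambda p:np.concatenate([proj(W,cm(p,b))[0]-u for b,u in obs]),[0,0,.145,0,0]);p=r.x
    ft=R.T@(cm(p,np.array([0,0,.15]))-t); print("top in tool",p.round(4),"foot in tool",ft.round(4),r.fun.round(1))
    a,b=.0275,.052
    ob=[(np.array(v),np.array(u)) for v,u in zip(((a,b,0),(a,-b,0),(-a,b,0),(-a,-b,0)),face)]
    for free in(0,1):
        q=least_squares(lambda s:np.concatenate([proj(W,bay([s[0],s[1],.02],v)+[0,0,free*s[2]])[0]-u for v,u in ob]+[[s[2]*100]]),[.6,.22,0])
        B=rz(.02)@BR; o=bay([q.x[0],q.x[1],0.02],np.zeros(3))+[0,0,free*q.x[2]]
        axis=B.T@R@(Ro.from_euler("xyz",[p[4],p[3],0]).as_matrix()@[0,0,-1])
        print("bay",q.x.round(4),"foot in bay",(1e3*B.T@(t+R@ft-o)).round(1),"cassette axis in bay",axis.round(3),q.fun[:-1].round(1))
E
python3 - <<'E'
from refit import *
refit([.42110061,.22300346,.42500237],[-3.14115956,-.67103635,.01468348],[[0.0147,-0.9352,0.3537,0.4987],[-0.9999,-0.0134,0.0061,0.2236],[-0.001,-0.3538,-0.9353,0.461],[0,0,0,1]],
((212.9,238.2),(299.9,238.2)),((232.4,182.4),(283.4,182.4)),((208.4,164.75),(303.6,164),(209.9,213.9),(302.9,212.75)))
refit([.40799393,.221737,.43960794],[3.14146123,-.66993625,.01475302],[[0.0145,-0.9356,0.3527,0.4856],[-0.9999,-0.0134,0.0056,0.2224],[-0.0005,-0.3527,-0.9357,0.4755],[0,0,0,1]],
((212.75,235.75),(300.5,235.75)),((230.25,178.25),(282.25,178.25)),((210,159),(300,158.25),(211.5,206),(299,204.75)))
E
```

```text
top in tool [-0.0074  0.0003  0.1471 -0.0291 -0.012 ] foot in tool [-0.0118  0.0021  0.297 ] [-0.2 -0.2  0.2  0.2  0.6 -0.1 -0.7  0. ]
bay [0.6024 0.2255 0.    ] foot in bay [-4.  -1.7  4.5] cassette axis in bay [0.021 0.015 1.   ] [-2.2 -0.2  2.4 -0.  -0.8 -0.4  0.6  0.2]
bay [ 0.6049  0.2255 -0.0068] foot in bay [-1.7 -1.7 11.3] cassette axis in bay [0.021 0.015 1.   ] [-1.   0.4  1.2  0.7  0.3 -0.9 -0.5 -0.3]
top in tool [-0.0057  0.0006  0.1462 -0.0089  0.0021] foot in tool [-0.007   0.0003  0.2962] [-0.3  0.1  0.3 -0.   1.  -0.  -1.  -0.1]
bay [0.6027 0.2255 0.    ] foot in bay [-1.1 -1.2 25.1] cassette axis in bay [0.002 0.001 1.   ] [-1.9 -0.1  1.9  0.2 -0.8 -0.6  0.8  0.2]
bay [ 0.6052  0.2256 -0.0062] foot in bay [ 0.8 -1.2 31.5] cassette axis in bay [0.002 0.001 1.   ] [-0.9  0.5  0.9  0.7  0.1 -1.  -0.1 -0.3]
```

```bash
sed -i 's/^PB=.*/PB=[.6025,.2255,.02]/; s/foot=([^)]*)/foot=(-.0118,.0021,.297)/' h.py; echo '[[-0.002, 0, 0, 0.004, 0.01, 0], [-0.002, 0, 0, 0.004, 0.01, 0], [0, 0, 0, 0, 0, 0], [0, 0, 0, 0, 0, 0]]' > rows.txt && python3 drive.py rows.txt; python3 -c "
from cell import robot, read_camera
from h import *
state(robot.observe())"
```

```text
time: 8.6
tool_pos: [0.4179, 0.2228, 0.4218]
tool_rot: [-3.134, -0.689, 0.015]
contact_force: [-0.2, 0.3, -1.6]
opening: 0.0514
grip_force: 60.0
foot in bay mm [-3.1  0.2  3.8] tips [  5.6   1.8 123.1]
turn needed in tool axes [-0.0043 -0.0261 -0.0039] F in bay [-1.1  0.3 -1.1] t 8.6
```

```bash
echo '[[0.001, 0, 0.006, 0, 0, 0], [0, 0, 0.006, 0, 0, 0], [0, 0, 0.006, 0, 0, 0], [0, 0, 0, 0, 0, 0]]' > rows.txt && python3 drive.py rows.txt; python3 -c "
from cell import robot, read_camera
from h import *
o=robot.observe();R,B=state(o);F=R.T@o['contact_force']-[-1.1,.1,1.4];M=R.T@o['torque']-[.01,-.62,-.04];print(F,M,'contact x',(.297*F[0]-M[1])/F[2],'y',(M[0]+.297*F[1])/F[2])"
```

```text
time: 8.93
tool_pos: [0.4298, 0.2233, 0.4093]
tool_rot: [-3.133, -0.69, 0.014]
contact_force: [-16.1, 0.1, 11.0]
opening: 0.0516
grip_force: 60.0
foot in bay mm [ -1.2   0.6 -13.3] tips [  7.4   2.1 106. ]
turn needed in tool axes [-0.0047 -0.0268 -0.0046] F in bay [-5.9  0.4 18.6] t 8.93
[ -4.26334423  -0.58657188 -20.11751606] [ 0.20977444 -1.21099333 -0.05458578] contact x 0.002744867085055657 y -0.0017677427813546551
```

```bash
echo '[[-0.0015, 0, 0.004, 0, 0, 0], [-0.0005, 0, 0.005, 0, 0, 0], [0, 0, 0, 0, 0, 0]]' > rows.txt && python3 drive.py rows.txt
cat > s.py <<'E'
from cell import robot, read_camera
from h import *
o=robot.observe();R,B=state(o);F=R.T@o['contact_force']-[-1.1,.1,1.4];M=R.T@o['torque']-[.01,-.62,-.04];print('F',F.round(1),'contact x',((.297*F[0]-M[1])/F[2]).round(4),'y',((M[0]+.297*F[1])/F[2]).round(4))
E
python3 s.py; echo '[[0, 0, 0.005, 0, 0, 0], [0, 0, 0.005, 0, 0, 0], [0, 0, 0, 0, 0, 0]]' > rows.txt && python3 drive.py rows.txt; python3 s.py
```

```text
time: 9.18
tool_pos: [0.4336, 0.2232, 0.3989]
tool_rot: [-3.135, -0.685, 0.015]
contact_force: [-8.2, 0.5, -0.6]
opening: 0.0518
grip_force: 60.0
foot in bay mm [ -6.1   0.  -23.8] tips [ 3.1  1.7 95.4]
turn needed in tool axes [-0.0033 -0.0219 -0.0038] F in bay [-6.9  0.7  4.6] t 9.18
F [-5.7 -0.8 -6.1] contact x 0.0367 y -0.022
time: 9.43
tool_pos: [0.4404, 0.2233, 0.3907]
tool_rot: [-3.136, -0.685, 0.015]
contact_force: [-3.6, 0.7, -5.7]
opening: 0.0515
grip_force: 60.0
foot in bay mm [ -6.   -0.3 -34.5] tips [ 3.3  1.5 84.7]
turn needed in tool axes [-0.0027 -0.0213 -0.0037] F in bay [-6.3  0.8 -2.3] t 9.43
F [-5.3 -0.9  0.7] contact x -0.1702 y 0.0496
```

```bash
echo '[[0.001, 0, 0.007, 0, 0, 0], [0, 0, 0.007, 0, 0, 0], [0, 0, 0.007, 0, 0, 0], [0, 0, 0.007, 0, 0, 0], [0, 0, 0, 0, 0, 0], [0, 0, 0, 0, 0, 0]]' > rows.txt && python3 drive.py rows.txt; python3 s.py; echo '[[0, 0, 0.005, 0, 0, 0], [0, 0, 0.005, 0, 0, 0], [0, 0, 0.005, 0, 0, 0], [0, 0, 0, 0, 0, 0]]' > rows.txt && python3 drive.py rows.txt; python3 s.py
```

```text
time: 9.93
tool_pos: [0.4595, 0.2238, 0.3709]
tool_rot: [-3.135, -0.687, 0.015]
contact_force: [-3.0, 0.0, -6.2]
opening: 0.0517
grip_force: 60.0
foot in bay mm [ -2.3   0.2 -61.9] tips [ 6.6  1.8 57.4]
turn needed in tool axes [-0.0035 -0.0242 -0.0039] F in bay [-6.2  0.1 -3.1] t 9.93
F [-5.2 -0.2  1.5] contact x -0.0566 y -0.0202
time: 10.27
tool_pos: [0.4685, 0.224, 0.3592]
tool_rot: [-3.135, -0.687, 0.015]
contact_force: [-2.6, -0.7, -8.6]
opening: 0.0517
grip_force: 60.0
foot in bay mm [ -2.6   0.  -76.7] tips [ 6.4  1.7 42.6]
turn needed in tool axes [-0.0031 -0.0234 -0.0038] F in bay [-7.3 -0.6 -5.1] t 10.27
F [-6.3  0.6  3.6] contact x -0.0558 y 0.0318
```

Smooth so far. Next it goes into the foam.

```bash
echo '[[0, 0, 0.006, 0, 0, 0], [0, 0, 0.006, 0, 0, 0], [0, 0, 0.005, 0, 0, 0], [0, 0, 0, 0, 0, 0]]' > rows.txt && python3 drive.py rows.txt; python3 s.py; echo '[[0, 0, 0.006, 0, 0, 0], [0, 0, 0.006, 0, 0, 0], [0, 0, 0.004, 0, 0, 0], [0, 0, 0, 0, 0, 0]]' > rows.txt && python3 drive.py rows.txt; python3 s.py
```

```text
time: 10.6
tool_pos: [0.479, 0.2241, 0.3457]
tool_rot: [-3.136, -0.685, 0.016]
contact_force: [-4.0, -0.8, -9.9]
opening: 0.052
grip_force: 60.0
foot in bay mm [ -3.   -0.3 -93.7] tips [ 6.2  1.5 25.5]
turn needed in tool axes [-0.0024 -0.0222 -0.0034] F in bay [-9.3 -0.7 -5.3] t 10.6
F [-8.3  0.7  3.7] contact x -0.1445 y 0.002
time: 10.93
tool_pos: [0.4887, 0.2244, 0.3332]
tool_rot: [-3.137, -0.685, 0.016]
contact_force: [-6.9, -1.4, -9.6]
opening: 0.0517
grip_force: 60.0
foot in bay mm [  -3.3   -0.3 -109.6] tips [6.  1.6 9.7]
turn needed in tool axes [-0.0021 -0.0213 -0.003 ] F in bay [-11.3  -1.2  -3.3] t 10.93
F [-10.3   1.2   1.7] contact x -0.6046 y 0.1514
```

Released part-way, the foam should hold it. I'll open, back off clear of the top, and check that the cassette stays put.

```bash
echo '[[0, 0, 0, 0, 0, 0], [0, 0, 0, 0, 0, 0], [0, 0, 0, 0, 0, 0], [0, 0, 0, 0, 0, 0]]' > rows.txt && python3 drive.py rows.txt 0.092; python3 s.py; echo '[[0, 0, -0.01, 0, 0, 0], [0, 0, -0.02, 0, 0, 0], [0, 0, -0.02, 0, 0, 0], [-0.003, 0, -0.02, 0, -0.0105, 0], [-0.002, 0, 0, 0, -0.0105, 0], [0, 0, 0, 0, 0, 0]]' > rows.txt && python3 drive.py rows.txt; echo '[[0, 0, 0, 0, 0, 0], [0, 0, 0, 0, 0, 0], [0, 0, 0, 0, 0, 0], [0, 0, 0, 0, 0, 0], [0, 0, 0, 0, 0, 0], [0, 0, 0, 0, 0, 0], [0, 0, 0, 0, 0, 0], [0, 0, 0, 0, 0, 0]]' > rows.txt && python3 drive.py rows.txt 0.0 20;python3 s.py
python3 - <<'E'
from cell import robot, read_camera
from h import *; import cv2
o=robot.observe();print(o["opening"])
T=[]
for n,x,y,w,h in(("wrist",156,150,200,200),("scene",245,105,100,100)):
    c=read_camera(n)
    if n=="wrist":
        print(np.round(c["pose"],4).tolist())
        for b in((.013,.026),(.013,-.026)): print(proj(c,[bay(PB,np.array([*b,z])) for z in(.02,.03,.04,.05)]).round(1).tolist())
    m=cv2.resize(c["image"][y:y+h,x:x+w,::-1],(400,400),interpolation=cv2.INTER_CUBIC); T.append(cv2.normalize(m,None,0,255,cv2.NORM_MINMAX))
cv2.imwrite("pics/r1.png",np.hstack(T))
E
```

```text
time: 11.27
tool_pos: [0.4907, 0.2251, 0.3365]
tool_rot: [-3.132, -0.694, 0.014]
contact_force: [-1.0, 0.4, 0.2]
opening: 0.0742
grip_force: 0.0
foot in bay mm [   3.1    1.5 -108.2] tips [11.3  2.9 11.1]
turn needed in tool axes [-0.006  -0.0307 -0.0047] F in bay [-0.6  0.4  0.8] t 11.27
F [ 0.5 -0.5 -2.2] contact x 0.0402 y 0.0602
time: 11.77
tool_pos: [0.441, 0.2237, 0.3873]
tool_rot: [-3.132, -0.671, 0.014]
contact_force: [0.4, -0.5, -0.9]
opening: 0.0914
grip_force: 0.0
time: 12.43
tool_pos: [0.4416, 0.2235, 0.3858]
tool_rot: [-3.134, -0.669, 0.015]
contact_force: [-0.7, 0.3, 0.4]
opening: 0.0429
grip_force: 0.0
foot in bay mm [-12.7   0.6 -39. ] tips [-1.5  2.1 80.1]
turn needed in tool axes [-0.0045 -0.0057 -0.0041] F in bay [-0.4  0.3  0.7] t 12.43
F [ 0.7 -0.4 -2.1] contact x 0.0063 y 0.0351
0.042876130435395045
[[0.0194, -0.936, 0.3516, 0.5192], [-0.9998, -0.0158, 0.0131, 0.2243], [-0.0067, -0.3517, -0.9361, 0.4216], [0.0, 0.0, 0.0, 1.0]]
[[227.2, 187.6], [225.9, 191.3], [224.4, 195.4], [222.9, 199.8]]
[[289.9, 187.4], [291.4, 191.1], [292.9, 195.2], [294.6, 199.6]]
```

View pics/r1.png

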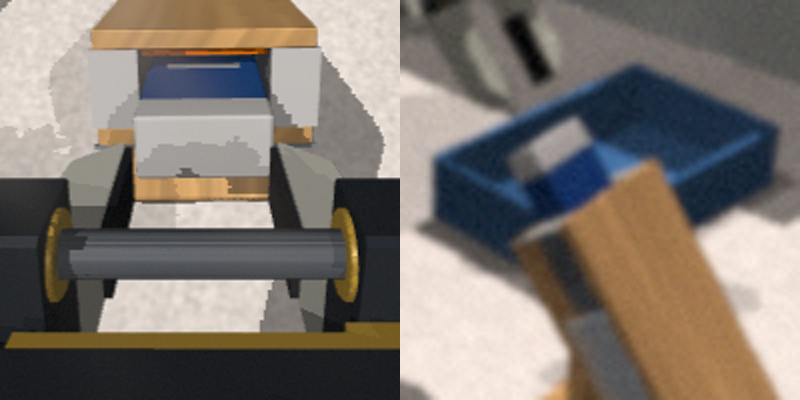

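The picture shows the cassette held in the foam with the top face at (135–270, 115–178), about 40 mm proud. The flap is open behind it and nothing has slipped. I'll finish closing the fingers and push.

```bash
echo '[[0.0005, 0.0015, 0, -0.004, -0.005, 0], [0, 0, 0, 0, 0, 0], [0, 0, 0, 0, 0, 0], [0, 0, 0, 0, 0, 0], [0, 0, 0, 0, 0, 0], [0, 0, 0, 0, 0, 0], [0, 0, 0, 0, 0, 0], [0, 0, 0, 0, 0, 0]]' > rows.txt && python3 drive.py rows.txt 0.0 20; echo '[[0, 0, 0.008, 0, 0, 0], [0, 0, 0.008, 0, 0, 0], [0, 0, 0.008, 0, 0, 0], [0, 0, 0.006, 0, 0, 0], [0, 0, 0, 0, 0, 0]]' > rows.txt && python3 drive.py rows.txt; python3 s.py;echo '[[0, 0, 0.007, 0, 0, 0], [0, 0, 0.006, 0, 0, 0], [0, 0, 0.006, 0, 0, 0], [0, 0, 0.006, 0, 0, 0], [0, 0, 0, 0, 0, 0]]' > rows.txt && python3 drive.py rows.txt; python3 s.py
```

```text
time: 13.2
tool_pos: [0.4419, 0.2221, 0.3862]
tool_rot: [-3.138, -0.664, 0.015]
contact_force: [-0.3, -0.4, -0.4]
opening: 0.0003
grip_force: 0.0
time: 13.62
tool_pos: [0.4612, 0.2223, 0.3613]
tool_rot: [-3.138, -0.663, 0.015]
contact_force: [-0.7, -0.1, 0.6]
opening: 0.0006
grip_force: 0.0
foot in bay mm [-14.1  -2.4 -70.2] tips [-2.3 -0.3 48.8]
turn needed in tool axes [-0.      0.0004 -0.004 ] F in bay [-0.2 -0.1  0.9] t 13.62
F [ 0.9 -0.  -2.3] contact x -0.0104 y -0.0076
time: 14.03
tool_pos: [0.4765, 0.2228, 0.3425]
tool_rot: [-3.138, -0.665, 0.015]
contact_force: [0.2, 0.5, 0.3]
opening: 0.0004
grip_force: 0.0
foot in bay mm [-13.   -2.  -94.5] tips [-1.4 -0.1 24.5]
turn needed in tool axes [-0.0008 -0.0015 -0.0042] F in bay [0.4 0.5 0. ] t 14.03
F [ 1.5 -0.6 -1.4] contact x -0.1382 y 0.1061
```

```bash
cat > asc.py <<'E'
from cell import robot, read_camera
import cv2,numpy as np,sys
def asc(n,x,y,w,h,s=2):
    im=read_camera(n)["image"][y:y+h:s,x:x+w:s]; hsv=cv2.cvtColor(im,cv2.COLOR_RGB2HSV)
    print(n,x,y)
    for r in hsv:
        print("".join("o" if S>200 and H<14 and V>90 else "B" if S>110 and 95<H<135 and V>25 else "w" if S>70 and H<28 else "." if V<45 else "+" if V<110 else "#" for H,S,V in r.astype(int)))
E
python3 -c "
from asc import asc
asc('scene',262,125,60,45,1); asc('wrist',190,150,130,100,2)"
```

```text
scene 262 125
........++++++++++++++++++++++++++BBBBBBBBBBBBBBBB++++++++++
.......++++++++++++++++++++++++BBBBBBBBBBBBBBBBBBBBB++++++++
......+++++++++++++++++++++++BBBBBBBBBBBBBBBBBBBBBBBBB++++++
+..++++++++++++++++++++++++BBBBBBBBBBBBBBBBBBBBBBBBBBBBB++++
+++++++++++++++++++++++++BBBBBBBBBBBBBBBBBBBBBBBBBBBBBBBBB++
+++++++++++++++++++++++++BBBBBBBBBBBBBBBBBBBBBBBBBBBBBBBBBBB
##++++++++++++++++.+++++++BBBBBBBBBBBBBBBBBBBBBBBBBBBBBBBBBB
######+++++++++++++++++++++BBBBBBBBBBBBBBBBBBBBBBBBBBBBBBBBB
#######++++++++++++++++++++BBBBBBBBBBBBBBBBBBBBBBBBBBBBBBBBB
#######+++++++++++++++++++++BBBBBBBBBBBBBBBBBBBBBBBBBBBBBBBB
#######+++++++++++++++++++++BBBBBBBBBBBBBBBBBBBBBBBBBBBBBBBB
#######++++++++++++++++++++++BBBBBBBBBBBBBBBBBBBBBBBBBBBBBBB
######+++++++++++++++++++++++BBBBBBBBBBBBBBBBBBBBBBBBBBBBBBB
####++BBB++++++++++#++++++++++BBBBBBBBBBBBBBBBBBBBBBBBBBBBBB
#+++BBBBB.+++++++++#++++++++++BBBBBBBBBBBBBBBBBBBBBBBBBBBBBB
++BBBBBBBB.++++++++##++++++++BBBBBBBBBBBBBBBBBBBBBBBBBBBBBBB
BBBBBBBBBB..++++++++#++++++++BBBBBBBBBBBBBBBBBBBBBBBBBBBBBBB
BBBBBBBBBBB.+++++++++#++++++++#BBBBBBBBBBBBBBBBBB
[... 4272 characters left out ...]
######+.+.+#################++++########
###############################+.+.+#################+++++#######
###############################+...+#################+++++#######
###############################+...+#############++#+++++++######
###############################+...+#############++++++++++######
###############################+...+#############++++++++++######
..............................#+....#............................
..............................#.....#............................
..............................#.....#............................
..............................#.....#............................
..............................#.....#............................
```

The fingertips sit over the cap: cap boundary at wrist row 212, about 20 mm beyond the tips. I'll keep pushing and watch the force.

```bash
echo '[[0, 0, 0.005, 0, 0, 0], [0, 0, 0.005, 0, 0, 0], [0, 0, 0.005, 0, 0, 0]]' > rows.txt && python3 drive.py rows.txt; python3 s.py;echo '[[0, 0, 0.005, 0, 0, 0], [0, 0, 0.005, 0, 0, 0], [0, 0, 0.005, 0, 0, 0]]' > rows.txt && python3 drive.py rows.txt; python3 s.py; python3 -c "
from asc import asc
asc('wrist',200,190,110,70,2)"
```

```text
time: 14.38
tool_pos: [0.4852, 0.2229, 0.331]
tool_rot: [-3.138, -0.664, 0.015]
contact_force: [-4.6, -1.4, 6.1]
opening: 0.0005
grip_force: 3.6
foot in bay mm [ -13.4   -2.1 -109. ] tips [-1.8 -0.1 10.1]
turn needed in tool axes [-0.0006 -0.0012 -0.0041] F in bay [ 0.1 -1.3  7.7] t 14.38
F [ 1.2  1.2 -9.1] contact x -0.0125 y -0.0179
time: 14.63
tool_pos: [0.4946, 0.2231, 0.3191]
tool_rot: [-3.138, -0.665, 0.015]
contact_force: [-4.3, -1.2, 5.9]
opening: 0.0008
grip_force: 3.7
foot in bay mm [ -13.3   -2.  -124.1] tips [-1.6 -0.1 -5. ]
turn needed in tool axes [-0.0007 -0.0013 -0.0041] F in bay [ 0.2 -1.1  7.3] t 14.63
F [ 1.3  1.  -8.7] contact x -0.0077 y -0.0169
wrist 200 190
wwwwwwwwwwwwwwwwwwwwwwwwwwwwwwwwwwwwwwwwwwwwwwwwwwwwwww
wwwwwwwwwwwwwwwwwwwwwwwwwwwwwwwwwwwwwwwwwwwwwwwwwwwwwww
wwwwwwwwwwwwwwwwwwwwwwwwwwwwwwwwwwwwwwwwwwwwwwwwwwwwwww
wwwwwwwwwwwwwwwwwwwwwwwwwwwwwwwwwwwwwwwwwwwwwwwwwwwwwww
wwwwwwwwwwwwwwwwwwwwwwwwwwwwwwwwwwwwwwwwwwwwwwwwwwwwwww
wwwwwwwwwwwwwwwwwwwwwwwwwwwwwwwwwwwwwwwwwwwwwwwwwwwwwww
wwwwwwwwwwwwwwwwwwwwwwwwwwwwwwwwwwwwwwwwwwwwwwwwwwwwwww
wwwwwwwwwwwwwwwwwww
[... 848 characters left out ...]
.+.+#############++##+.++###
###+...+##################+...+#############+++#++++###
###+...+##################+...+#############++++.+++###
.........................#+...+#.......................
.........................#+....#.......................
.........................#+....#.......................
.........................#.....#.......................
.........................#.....#.......................
.........................#.....#.......................
.........................#.....#.......................
........................ww.....ww......................
.........................ww....ww......................
........................ww.....ww......................
```

```bash
echo '[[0, 0, 0.006, 0, 0, 0], [0, 0, 0.006, 0, 0, 0], [0, 0, 0.006, 0, 0, 0], [0, 0, 0.006, 0, 0, 0]]' > rows.txt && python3 drive.py rows.txt; python3 s.py;echo '[[0, 0, 0.005, 0, 0, 0], [0, 0, 0.005, 0, 0, 0]]' > rows.txt && python3 drive.py rows.txt; python3 s.py;echo '[[0, 0, 0.003, 0, 0, 0], [0, 0, 0.001, 0, 0, 0]]' > rows.txt && python3 drive.py rows.txt; python3 s.py
```

```text
time: 15.02
tool_pos: [0.5094, 0.2235, 0.3002]
tool_rot: [-3.138, -0.665, 0.015]
contact_force: [-4.4, -1.1, 5.3]
opening: 0.0003
grip_force: 3.7
foot in bay mm [ -13.3   -2.  -148.1] tips [ -1.6  -0.  -29.1]
turn needed in tool axes [-0.0008 -0.0013 -0.004 ] F in bay [-0.3 -1.   6.9] t 15.02
F [ 0.9  0.9 -8.3] contact x 0.0067 y -0.0125
time: 15.18
tool_pos: [0.5155, 0.2236, 0.2924]
tool_rot: [-3.138, -0.665, 0.015]
contact_force: [-4.5, -0.8, 6.5]
opening: 0.0004
grip_force: 4.3
foot in bay mm [ -13.3   -1.9 -158.1] tips [ -1.6   0.  -39. ]
turn needed in tool axes [-0.0009 -0.0013 -0.0041] F in bay [ 0.5 -0.8  7.9] t 15.18
F [ 1.6  0.6 -9.3] contact x -0.0219 y -0.003
time: 15.35
tool_pos: [0.5174, 0.2238, 0.2909]
tool_rot: [-3.138, -0.666, 0.015]
contact_force: [-25.8, -4.4, 27.3]
opening: 0.0007
grip_force: 20.9
foot in bay mm [ -12.2   -1.9 -160.4] tips [ -0.7   0.1 -41.4]
turn needed in tool axes [-0.0007 -0.0031 -0.0041] F in bay [-3.6 -3.9 37.5] t 15.35
F [ -2.4   3.8 -38.9] contact x 0.0155 y -0.0152
```

It has met the hard stop: the force rose to 38 N at about 41–43 mm. I'll hold briefly and withdraw straight out.

```bash
echo '[[0, 0, 0, 0, 0, 0], [0, 0, 0, 0, 0, 0], [0, 0, 0, 0, 0, 0]]' > rows.txt && python3 drive.py rows.txt; python3 s.py; echo '[[0, 0, -0.01, 0, 0, 0], [0, 0, -0.015, 0, 0, 0], [0, 0, -0.015, 0, 0, 0], [0, 0, -0.015, 0, 0, 0], [0, 0, -0.015, 0, 0, 0], [0, 0, -0.02, 0, 0, 0], [0, 0, -0.02, 0, 0, 0], [0, 0, 0, 0, 0, 0]]' > rows.txt && python3 drive.py rows.txt; echo '[[0, 0, -0.02, 0, 0, 0], [0, 0, -0.02, 0, 0, 0], [0, 0, 0, 0, 0, 0], [0, 0, 0, 0, 0, 0], [0, 0, 0, 0, 0, 0], [0, 0, 0, 0, 0, 0]]' > rows.txt && python3 drive.py rows.txt; python3 s.py; python3 -c "
from asc import asc
asc('wrist',190,140,130,80,2)"
```

```text
time: 15.6
tool_pos: [0.5173, 0.2237, 0.2909]
tool_rot: [-3.137, -0.666, 0.015]
contact_force: [-15.8, -2.3, 18.2]
opening: 0.0005
grip_force: 15.3
foot in bay mm [ -12.2   -1.8 -160.3] tips [ -0.8   0.1 -41.3]
turn needed in tool axes [-0.0009 -0.0031 -0.0041] F in bay [-1.3 -2.  24.1] t 15.6
F [ -0.1   1.9 -25.5] contact x 0.0049 y -0.0019
time: 16.27
tool_pos: [0.4492, 0.2226, 0.3784]
tool_rot: [-3.136, -0.668, 0.015]
contact_force: [0.6, -0.7, 0.4]
opening: 0.0006
grip_force: 0.0
time: 16.77
tool_pos: [0.4258, 0.2216, 0.4061]
tool_rot: [-3.139, -0.662, 0.015]
contact_force: [-0.2, 0.1, 0.7]
opening: 0.0006
grip_force: 0.0
foot in bay mm [-14.7  -2.5 -13.1] tips [ -2.7  -0.4 105.9]
turn needed in tool axes [ 0.0002  0.0011 -0.0039] F in bay [0.2 0.1 0.7] t 16.77
F [ 1.3 -0.2 -2.1] contact x -0.0692 y 0.034
wrist 190 140
###############wwwwwwwwwwwwwwwwwwwwwwwwwwwwwwwwwwww##############
##############wwwwwwwwwwwwwwwwwwwwwwwwwwwwwwwwwwwwww#############
#############wwwwwwwwwwwwwwwwwwwwwwwwwwwwwwwwwwwwwwww############
############wwwwwwwwwwwwwwwwwwwwwwwwwwwwwwwwwwwwwwwwww###########
#
[... 1674 characters left out ...]
ooooooooooowwwwwwwwwww+#################
##################+wwwwwwwwwowwwwwwwwwwwwwwwwwww#################
##################wwwwwwwwwwwwwwwwwwwwwwwwwwwwwwwwwwwwwwww#######
#########wwwwwwwwwwwwwwwwwwwwwwwwwwwwwwwwwwwwwwwwwwwwwwwww#######
#########wwwwwwwwwwwwwwwwwwwwwwwwwwwwwwwwwwwwwwwwwwwwwwwww#######
#########wwwwwwwwwwwwwwwwwwwwwwwwwwwwwwwwwwwwwwwwwwwwwwwww#######
########+ww########+++++++++++++++###############################
################wwwwwwwwwwwwwwwwwwwwwwwwwwwwwwwwww###############
################wwwwwwwwwwwwwwwwwwwwwwwwwwwwwwwwww###############
################wwwwwwwwwwwwwwwwwwwwwwwwwwwwwwwwww+##############
################wwwwwwwwwwwwwwwwwwwwwwwwwwwwwwwwww###############
```

The orange flap now fills the mouth with nothing of the cassette showing, so it has shut, and the arm is clear.

```bash
python3 -c "
from cell import robot, read_camera
print(robot.hand_in())"
```

```text
the job is handed in; nothing more can be done
None
```

I pushed the cassette foot first down to the hard stop and handed the job in at about 17 s. The last wrist image showed the flap shut with no cassette visible, and the arm clear; the hand-in returned no verdict, and I didn't re-measure the jar, mill or dish afterwards.

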